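Cover the rivet compartment and hang up the tool caddy

TASK

Put the caddy away: while it stands on the bench, set the loose plywood cover into its open rivet compartment, press it down until it sits level on the ledges, and let go of it. Then pick the caddy up by its handle, keep it upright, and hang it on the stand's hook with the hook through the hand hole under the middle of the handle, so that it hangs free, level and still with the cover in place. Do not shift the thread spool or the wax jar that stand between.

Things in the scene. Friction and masses are not known exactly. Their poses are not given: they have to be found in the camera images.
- caddy: Loose plywood caddy, 164 (x) x 130 (y) mm, 0.5 kg; origin under its centre, z up. Walls 46 high, 6 thick. Upright board at x = 0, 12 thick, 130 long in y, with the hand hole (y -45 to 45, z 50 to 88) and above it the handle bar (z 88 to 122). -x side: open compartment with brass rivets, 70 (x) x 118 (y) inside. +x side: block with steel punches up to z = 46.
- caddy_seat (a point): Centre of the caddy's open compartment at the height of the two ledges (one along each y end, 12 mm wide) on which the cover rests: caddy x = -41, y = 0, z = 30 mm, 16 mm below the rim. Once seated, the top of the cover's grip is at caddy z = 58 mm. Axes as the caddy's.
- caddy_grip (a point): Middle of the underside of the caddy's handle bar (roof of the hand hole): caddy x = 0, y = 0, z = 88 mm. Axes as the caddy's.
- cover: Loose flat plywood cover, 64 (x) x 112 (y) x 6 mm, 60 g, with an upright grip in the middle of its top: 30 mm long in x, 14 thick in y, from z = 6 to 28 mm. Origin: centre of its underside, z up. The same either way round. It fits the caddy's open compartment with 3 mm to spare on each side.
- stand: Fixed steel stand with one hook. Origin: on the bench straight below the hook seat; the hook points along its -x axis. Base plate 80 x 80 x 12 mm centred at x = 134 mm; post 24 (x) x 30 (y) mm at x = 134 mm, up to z = 215 mm.
- hook_seat (a point): Middle of the top of the hook's level strap: stand x 0, y 0, z 205 mm. Axes as the stand's. The strap is 30 mm wide (y), 5 thick, from the post (face at x = 122) to x = -40, where its end (x -40 to -35) turns up to 10 mm above the strap. With the caddy's board square to the hook, the board's centre can sit from x = -29 to 39 mm.
- spool: thread spool, diameter 56, 60 mm tall, loose bystander; origin under its centre
- wax: small amber jar with a metal cap, diameter 56, 55 mm tall, loose bystander; origin under its centre
Not all that is in view belongs to the job. Several things look just like the cover: the one meant starts nearest to the robot's base.

How it is judged (in metres and radians):
On the way:
1. with the caddy standing on the bench, the cover sits level on the ledges of its open compartment and is let go (x of cover in the frame of caddy_seat between -0.006 and 0.006 m and y of cover in the frame of caddy_seat between -0.006 and 0.006 m and z of cover in the frame of caddy_seat between -0.003 and 0.003 m and angle between the z axis of cover and the z axis of caddy, either way round below 0.05 rad and height (world z) of caddy below 0.01 m and angle between caddy's own z axis and vertical below 0.05 rad and contact force between the fingers and cover below 0.1 N), for 0.2 s.
At the end, for the whole second after the job is handed in: Caddy at rest on the hook: handle's middle within 20 mm of the strap's middle line, between upturned end and post, -5 to +8 mm off the strap, under 0.17 rad from level, under 0.03 m/s and 0.3 rad/s; cover in its compartment within 3 mm of the ledges' height, 0.05 rad of level; all let go (x of caddy_grip in the frame of hook_seat between -0.034 and 0.04 m and y of caddy_grip in the frame of hook_seat between -0.02 and 0.02 m and z of caddy_grip in the frame of hook_seat between -0.005 and 0.008 m and angle between caddy's own z axis and vertical below 0.17 rad and contact force between caddy and stand above 2 N and linear speed of caddy below 0.03 m/s and angular speed of caddy below 0.3 rad/s and x of cover in the frame of caddy_seat between -0.006 and 0.006 m and y of cover in the frame of caddy_seat between -0.006 and 0.006 m and z of cover in the frame of caddy_seat between -0.003 and 0.003 m and angle between the z axis of cover and the z axis of caddy, either way round below 0.05 rad and contact force between the fingers and caddy below 0.1 N); the robot touches nothing.
It fails at once if the caddy is tipped by more than 0.5 rad (angle between caddy's own z axis and vertical above 0.5 rad).
It fails at once if the spool or the wax jar is shifted by more than 30 mm (distance of any of spool, wax from where it was at the start of the episode above 0.03 m).
It also fails if it takes over 72 s, if anything falls off the work surface, if the arm or the gripper's body presses on something with over 40 N, if the wrist force passes 120 N, or if a joint passes its speed limit or range.

ROBOT

A 6-joint arm with a two-finger parallel gripper is mounted at the origin on the work surface. World frame = base frame: x ahead of the robot, y to its left, z up, the work surface at z = 0. Lengths are in mm, angles in degrees, forces in N, time in s.
With the tool pointing down it reaches from about 350 to 850 mm from the base axis. Payload 8.1 kg.
Tool frame: the origin (TCP) lies on the centre line of the jaws, within the pads' length; the fingertips stand 19 mm ahead of it and the grasp point (between the pads) is the TCP (r.tip_reach is the z of the fingertips in the tool frame, in mm); z points along the fingers, y is the line along which they close (so a half turn about z gives the same grasp; the last joint's range is limited). The gripper opens to 85 mm and grips with 20 to 120 N. Pads are 22 mm wide; open, the fingers measure 114 mm over their backs; the gripper's body (76 mm by 85 mm) begins 54 mm behind the grasp point. The pads swing forward as they close: fully open they stand 13 mm farther back than shut.
Start: joints at [70.565, 7.471, 85.268, -0, 87.261, -4.893], TCP at [150.628, 580.789, 221.492] pointing down, gripper open.
Joint ranges: [-169.43, 169.43], [-51.17, 129.36], [1.28, 143.12], [-76.62, 256.62], [0, 156.53], [-152.29, 152.29]. Speed limits (degrees/s): [136.94, 136.94, 159.86, 180, 180, 180].

INTERFACE

Orientations are given as [roll, pitch, yaw] about the fixed x, y, z axes, in that order (R = Rz(yaw) Ry(pitch) Rx(roll)).
In Python, from bench import r gives the robot as it stands. The module is installed in compiled form; this text tells all that it offers.
- The arm moves only by the shell command python3 -m handwheel 'ROWS' [FORCE]. ROWS is JSON, a list of rows, each a list of 7 numbers: the shift along the tool's x, y, z in m, then the turn, a rotation vector about the tool's x, y, z in degrees, then the finger opening in m, from 0 to 0.0854. In form: [[tx, ty, tz, ax, ay, az, claw], ...]. A call has 1 to 8 rows; each row shifts and turns the commanded pose from where the row before left it, along the tool's axes as they then stand; what a row does not reach is not made up. A row lasts 1/12 s, in which the tool goes at most 41.7 mm and 7.16 degrees, less where a joint would pass 70% of its speed; a pose out of reach is approached as far as the arm can. A call with a gripper value outside its range is refused whole. The fingers move at their own pace and stop on an object; FORCE is the grip in N (left out, the last holds). Time passes only in rows, so rows that do not move let the fingers close. It gives the time, the measured TCP pose, the force, the opening and the grip force at its end, in the units of the state.
- r.sense(): the state, without advancing time (a new reading comes with each control period).
- r.snapshot(name): name is "scene" or "side" or "wrist"; returns (picture, depth): 400x640x3 uint8, blue, green, red; 400x640 float32, mm along the optical axis (not along the pixel's ray), 0 where there is no reading.
- r.calibration(name): a dict with "vfov" (degrees; the focal length in pixels is half the picture's height over the tangent of half this angle, whatever the lens; pixels are square), "cx", "cy" (the principal point, pixels), "rvec" (rotation vector, rad) and "tvec" (3), from world to camera coordinates, as OpenCV has them; the wrist camera has in their place "tool_from_camera" (4x4, takes a point from camera to tool coordinates, whose origin is the TCP and whose axes are the flange's). Camera axes: x right, y down, z forward; pixel columns grow to the right and rows downward; lengths in mm; the calibration is good to about 2 mm. A picture is of the moment at which its call begins: read the wrist's pose just before it. calibration takes no time and is no camera call.
- r.hand_in(): hands the job in; it is judged then, once.
The state is a dict: "time": time; "joint_pos": joint angles; "qd": joint speeds; "joint_efforts": joint torques, N m; "tool_pos": TCP position; "tcp_rot": TCP orientation; "ft_force": force on the tool from outside, world axes, zero at the start; "wrist_torque": the same for the moment, N m; "finger_gap": finger opening in mm; "grip_force": force on a finger pad.
Only numpy, scipy, OpenCV 4.12 (cv2) and the standard library are available. Lean on these libraries where they do the work, as an engineer would, in place of code of your own. Each camera call takes 0.05 s, during which the arm holds its last target. There are 200 camera calls.

## Working session

There is one attempt and no reset: what is moved stays moved. The work goes in short steps, Python scripts to look and compute and a shell command to move; the robot and the scene stay as the last step left them, time stands still between calls to the robot, and variables do not carry over. Pictures are saved under pics/ and viewed, at most 13 in all, crops included, and the job is handed in when it is done.

```bash
mkdir -p pics; cat > h.py <<'E'
import numpy as np, cv2
from bench import r
from scipy.spatial.transform import Rotation as R
def cam(name, state=None):
    c=r.calibration(name); f=200/np.tan(np.radians(c["vfov"])/2)
    K=np.array([[f,0,c["cx"]],[0,f,c["cy"]],[0,0,1]])
    if name=="wrist":
        s=state or r.sense(); T=np.eye(4); T[:3,:3]=R.from_euler('xyz',s["tcp_rot"],degrees=True).as_matrix(); T[:3,3]=s["tool_pos"]
        W=T@np.array(c["tool_from_camera"])
    else:
        M=np.eye(4); M[:3,:3]=cv2.Rodrigues(np.array(c["rvec"],float))[0]; M[:3,3]=np.ravel(c["tvec"]); W=np.linalg.inv(M)
    return K,W
def cloud(name):
    s=r.sense(); K,W=cam(name,s); p,d=r.snapshot(name)
    v,u=np.mgrid[:400,:640]; z=d.astype(float)
    X=np.stack([(u-K[0,2])/K[0,0]*z,(v-K[1,2])/K[1,1]*z,z],-1)
    return p,d,X@W[:3,:3].T+W[:3,3]
E
python3 - <<'E'
from h import *
ps=[]
for n in ["scene","side","wrist"]:
    p,d,X=cloud(n); np.savez("c_"+n,p=p,d=d,X=X); ps.append(p); cv2.imwrite(f"pics/{n}0.png",p)
    print(n,(d>0).mean(),cam(n)[1].round(2).tolist(), r.calibration(n).keys())
im=np.vstack([ps[0],ps[1]]); cv2.imwrite("pics/a0.png",cv2.resize(im,(480,600)))
print(r.sense(), r.tip_reach)
E
```

```text
scene 0.996109375 [[-0.88, 0.34, -0.34, 1023.37], [0.48, 0.59, -0.65, 910.21], [-0.02, -0.74, -0.68, 1006.16], [0.0, 0.0, 0.0, 1.0]] dict_keys(['vfov', 'cx', 'cy', 'rvec', 'tvec'])
side 0.9961953125 [[0.98, -0.11, 0.15, 394.3], [-0.19, -0.61, 0.77, -940.32], [0.01, -0.79, -0.62, 959.65], [0.0, 0.0, 0.0, 1.0]] dict_keys(['vfov', 'cx', 'cy', 'rvec', 'tvec'])
wrist 0.99609375 [[0.25, 0.92, 0.32, 69.53], [0.97, -0.24, -0.08, 601.68], [-0.0, 0.33, -0.95, 373.46], [0.0, 0.0, 0.0, 1.0]] dict_keys(['vfov', 'cx', 'cy', 'tool_from_camera'])
{'time': 0.15, 'joint_pos': array([ 7.05656166e+01,  7.50770310e+00,  8.53167763e+01, -2.85725336e-04,
        8.72603871e+01, -4.89220504e+00]), 'qd': array([ 0.04230774, -0.11990055, -0.08791979,  0.08940295, -0.08181258,
       -0.00564951]), 'joint_efforts': array([ 1.01097572e-03, -5.70060468e+01, -5.01160419e+01, -3.12070608e-05,
        9.33121046e-03, -3.74264357e-05]), 'tool_pos': array([150.47811471, 580.36294372, 220.64144637]), 'tcp_rot': array([-1.79915418e+02, -6.95318614e-03,  1.65457830e+02]), 'ft_force': array([ 0.14897314, -0.67012908,  0.21610997]), 'wrist_torque': array([-0.01240205, -0.0651368 , -0.01520741]), 'grip_force': 0.0, 'finger_gap': 85.33393412733649} 19.0
```

View pics/scene0.png

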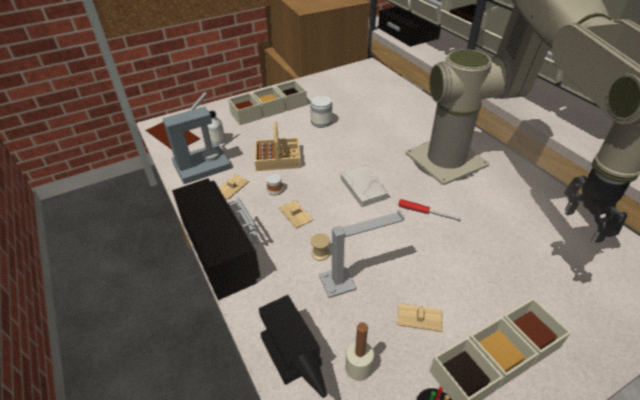

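View pics/side0.png

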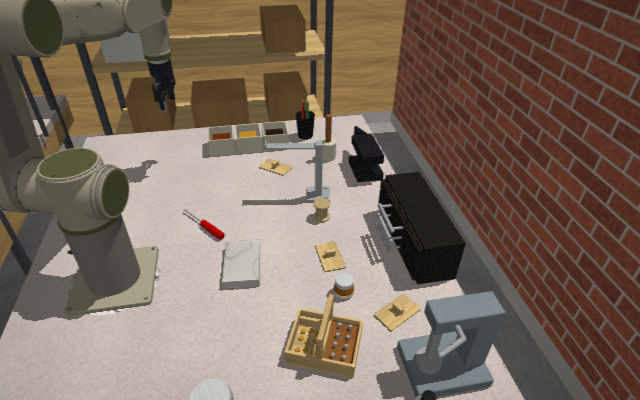

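The scene view shows three covers, at (295,213), (234,186) and (420,316). In the side view they are at (330,256), (398,312) and (276,167). The caddy is at scene (278,150) / side (325,340), the stand at (340,260) / (318,170), the spool at (320,246) / (321,210) and the wax jar at (275,184) / (344,287).

```bash
python3 - <<'E'
from h import *
out=[]
pts={"scene":dict(A=(295,216),B=(232,190),C=(420,320),spool=(320,241),wax=(274,179),caddy=(278,140)),
"side":dict(A=(328,262),B=(398,316),C=(276,169),spool=(321,203),wax=(344,280),caddy=(328,312))}
for n in ["scene","side"]:
    D=np.load(f"c_{n}.npz"); X=D["X"]; p=D["p"]
    for k,(u,v) in pts[n].items(): print(n,k,X[v,u].round(1), np.linalg.norm(X[v,u,:2]).round(0))
    # topdown map 2.0 mm/px, x 200..1000 up, y -500..400
    m=np.zeros((560,640,3),np.uint8); hm=np.full((560,640),-1e9)
    P=X.reshape(-1,3); c=p.reshape(-1,3); ok=(D["d"].ravel()>0)&(P[:,2]>-30)&(P[:,2]<300)
    o=np.argsort(P[ok][:,2]); Q=P[ok][o]; cc=c[ok][o]
    iu=((400-Q[:,1])/1.5).astype(int); iv=((1000-Q[:,0])/1.5).astype(int)
    g=(iu>=0)&(iu<640)&(iv>=0)&(iv<560)
    for du in (0,1):
        for dv in (0,1):
            m[np.clip(iv[g]+dv,0,559),np.clip(iu[g]+du,0,639)]=cc[g]
    out.append(m)
    s=(P[:,0]>400)&(P[:,0]<800)&(abs(P[:,1])<300)&(abs(P[:,2])<25); print("table z",np.median(P[s,2]),np.percentile(P[s,2],[5,95]))
cv2.imwrite("pics/top.png",np.hstack([cv2.resize(o,(400,350),interpolation=cv2.INTER_AREA) for o in out]))
E
```

```text
scene A [621.3  -4.8  11.8] 621.0
scene B [ 751.7 -227.4   10.3] 785.0
scene C [514.6 492.1  14.8] 712.0
scene spool [624.8 167.6  61.6] 647.0
scene wax [ 621.9 -155.    57.6] 641.0
scene caddy [ 513.  -356.    55.5] 624.0
table z 2.4726083129201015 [-1.21035065 11.64908518]
side A [604.9 -47.8   4.4] 607.0
side B [ 743.5 -271.8    8.5] 792.0
side C [509.7 457.9   5.7] 685.0
side spool [624.  160.4  59.7] 644.0
side wax [ 622.5 -166.6   54.4] 644.0
side caddy [ 546.1 -314.9  125.7] 630.0
table z 0.9164553684277053 [-2.6306426   8.93187538]
```

View pics/top.png

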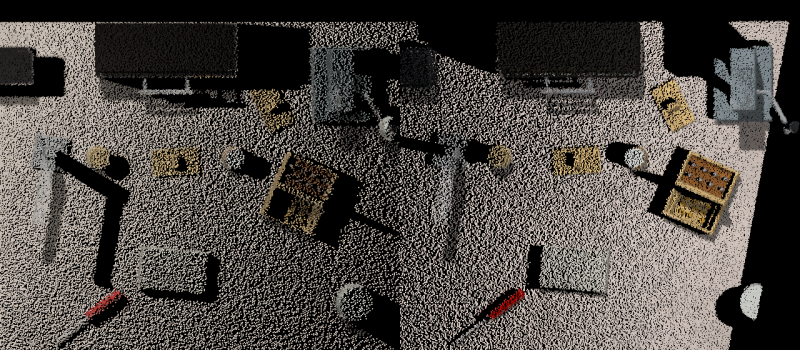

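```bash
cat >> h.py <<'E'
def rect(P): # min-area rect of xy points -> centre, size, angle of long side (deg)
    (c,s,a)=cv2.minAreaRect(P[:,:2].astype(np.float32))
    if s[0]<s[1]: a+=90; s=s[::-1]
    return np.round(c,1),np.round(s,1),round((a+90)%180-90,2)
def box(X,x0,x1,y0,y1,z0,z1):
    P=X.reshape(-1,3); return P[(P[:,0]>x0)&(P[:,0]<x1)&(P[:,1]>y0)&(P[:,1]<y1)&(P[:,2]>z0)&(P[:,2]<z1)]
E
python3 - <<'E'
from h import *
for n in ["scene","side"]:
    D=np.load(f"c_{n}.npz"); X=D["X"]
    for k,b in dict(bar=(440,640,-420,-220,95,140),strap=(420,660,200,340,190,230),post=(560,720,200,340,60,185),coverA_grip=(560,680,-90,60,18,40),gripC=(450,580,400,560,18,40),gripB=(680,800,-310,-160,18,40),spool=(590,680,120,210,30,80),wax=(580,660,-200,-120,25,70)).items():
        P=box(X,*b)
        if len(P)>5: print(n,k,len(P),rect(P),P[:,2].min().round(1),np.percentile(P[:,2],[50,97]).round(1),np.median(P,0).round(1))
im=cv2.imread("pics/side0.png"); cv2.imwrite("pics/cropA.png",cv2.resize(im[220:380,260:440],None,fx=3.3,fy=3.3,interpolation=cv2.INTER_CUBIC))
E
```

```text
scene bar 102 (array([ 536.3, -314.4]), array([129.1,  12.1]), 66.02) 96.1 [123.5 127.6] [ 544.7 -294.5  123.5]
scene strap 814 (array([553.7, 294.6]), array([187.5,  35.2]), -9.75) 190.4 [207.1 218. ] [562.5 295.1 207.1]
scene post 389 (array([633.9, 281.4]), array([33.5, 25.2]), 80.39) 60.8 [127.2 181.5] [641.7 293.5 127.2]
scene coverA_grip 51 (array([612.7, -19.3]), array([29.8, 16.4]), -2.63) 18.6 [27.7 32. ] [613.1 -16.3  27.7]
scene gripC 70 (array([505.8, 480.7]), array([30.7, 13.2]), 51.61) 19.2 [29.2 32.6] [507.6 482.8  29.2]
scene gripB 41 (array([ 744. , -249.9]), array([30.3, 14.9]), -66.63) 18.2 [27.8 32.5] [ 744.7 -249.3   27.8]
scene spool 284 (array([622.8, 165.6]), array([55. , 54.7]), 89.29) 30.1 [61.2 65.3] [625.  170.1  61.2]
scene wax 226 (array([ 621. , -157.7]), array([53.9, 51. ]), -85.53) 25.3 [53.5 60.8] [ 623.7 -148.3   53.5]
side bar 346 (array([ 537.7, -321.7]), array([131.8,  12.4]), 66.27) 95.1 [121.9 125.5] [ 533.9 -333.1  121.9]
side strap 387 (array([555.4, 290.7]), array([186. ,  39.6]), -8.43) 190.2 [205.2 215.8] [563.5 288.2 205.2]
side post 215 (array([633.5, 264.9]), array([21.4, 13.4]), -9.28) 60.2 [123.3 180.2] [633.3 264.  123.3]
side coverA_grip 52 (array([613.8, -23.8]), array([29.1, 15.7]), 7.59) 18.3 [27.5 30. ] [612.7 -26.7  27.5]
side gripC 29 (array([507.5, 476.7]), array([35.5, 15.3]), 53.34) 19.8 [25.7 30.7] [507.9 476.3  25.7]
side gripB 77 (array([ 745.8, -255. ]), array([30.3, 15.9]), -65.4) 18.2 [27.9 32. ] [ 744.4 -257.5   27.9]
side spool 207 (array([624.1, 161.5]), array([54.5, 51.9]), 78.02) 30.0 [59.  63.2] [622.6 154.5  59. ]
side wax 361 (array([ 620.8, -165.1]), array([53.8, 51.8]), -72.01) 25.1 [54.  58.2] [ 619.5 -175.4   54. ]
```

View pics/cropA.png

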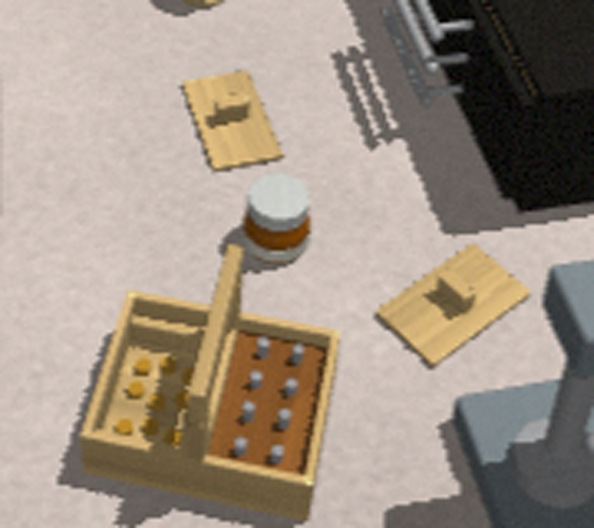

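A is the nearest cover: side px (330,256), crop (232,118), 613 mm from the base. C at (276,167) is 697 mm away and B at (398,312) is 787 mm, so A fits. The crop shows it flat on the bench with its grip up. In the crop, the caddy's rivet compartment is at left (130,380).

I'll move the wrist camera over cover A.

```bash
python3 -m handwheel '[[0,0,-0.027,0,0,-4.84,0.085],[0,0,-0.027,0,0,-4.84,0.085],[0,0,-0.026,0,0,-4.84,0.085],[-0.0206,-0.0301,0,0,0,0,0.085],[-0.0206,-0.0301,0,0,0,0,0.085],[-0.0206,-0.0301,0,0,0,0,0.085],[-0.0206,-0.0301,0,0,0,0,0.085],[-0.0206,-0.0301,0,0,0,0,0.085]]' && python3 -m handwheel '[[-0.0206,-0.0301,0,0,0,0,0.085],[-0.0206,-0.0301,0,0,0,0,0.085],[-0.0206,-0.0301,0,0,0,0,0.085],[-0.0206,-0.0301,0,0,0,0,0.085],[-0.0206,-0.0301,0,0,0,0,0.085],[-0.0206,-0.0301,0,0,0,0,0.085],[-0.0206,-0.0301,0,0,0,0,0.085],[-0.0206,-0.0301,0,0,0,0,0.085]]' && python3 -m handwheel '[[-0.0206,-0.0301,0,0,0,0,0.085],[-0.0206,-0.0301,0,0,0,0,0.085],[-0.0206,-0.0301,0,0,0,0,0.085],[-0.0206,-0.0301,0,0,0,0,0.085],[-0.0206,-0.0301,0,0,0,0,0.085],[-0.0206,-0.0301,0,0,0,0,0.085],[-0.0206,-0.0301,0,0,0,0,0.085],[0,0,0.02,0,0,0,0.085]]' && python3 -m handwheel '[[0,0,0.02,0,0,0,0.085],[0,0,0.02,0,0,0,0.085],[0,0,0,0,0,0,0.085]]'
cat > look.py <<'E'
from h import *
import sys
p,d,X=cloud("wrist"); np.savez("c_w_"+sys.argv[1],p=p,d=d,X=X); cv2.imwrite(f"pics/w_{sys.argv[1]}.png",p)
E
python3 look.py 1; python3 - <<'E'
from h import *
D=np.load("c_w_1.npz"); X=D["X"]
P=box(X,540,690,-110,70,-10,12);print("table/cover z",np.median(P[:,2]))
P=box(X,570,660,-80,40,17,45); print(len(P),rect(P),np.percentile(P[:,2],[5,50,95]))
t=P[P[:,2]>24]; print(len(t),rect(t),t.mean(0))
img=D["p"]; hsv=cv2.cvtColor(img,cv2.COLOR_BGR2HSV)
v,u=np.mgrid[:400,:640]; m=(hsv[...,1]>90)&(abs(X[...,2])<12)&(abs(X[...,0]-613)<80)&(abs(X[...,1]+21)<90)
m=cv2.morphologyEx(m.astype(np.uint8),cv2.MORPH_OPEN,np.ones((5,5)))>0
print(m.sum(),rect(X[m]),X[m].mean(0))
E
```

```text
time: 0.82
tool_pos: [254.0, 428.7, 301.1]
tcp_rot: [-180.0, -0.0, -180.0]
ft_force: [-0.3, 0.5, -0.4]
finger_gap: 85.2
grip_force: 0.0
time: 1.48
tool_pos: [418.8, 187.7, 301.4]
tcp_rot: [180.0, 0.0, 180.0]
ft_force: [1.6, 0.0, 0.4]
finger_gap: 84.9
grip_force: 0.0
time: 2.15
tool_pos: [566.2, -27.0, 284.3]
tcp_rot: [-179.8, 0.3, 179.7]
ft_force: [2.1, 0.6, 0.8]
finger_gap: 85.0
grip_force: 0.0
time: 2.4
tool_pos: [559.9, -21.4, 236.1]
tcp_rot: [179.9, -0.5, 179.9]
ft_force: [-0.4, 1.0, -1.5]
finger_gap: 84.6
grip_force: 0.0
table/cover z 0.7795853435206936
327 (array([614.3, -21.4]), array([29.8, 14. ]), 3.82) [21.95976687 28.13782787 29.39467442]
301 (array([614.3, -21.4]), array([29.8, 13.9]), 3.56) [613.6251882  -21.32644476  28.09139888]
4061 (array([614.4, -21. ]), array([109.8,  63.3]), -86.27) [612.85790834 -20.91794184   6.4358111 ]
```

View pics/w_1.png

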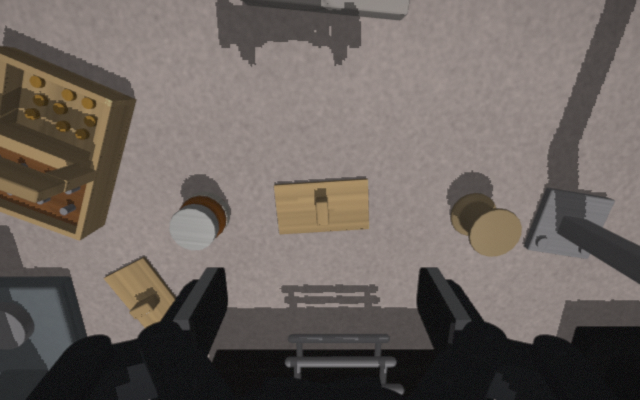

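The wrist view shows cover A centred at (322,205), the wax jar at (195,228), the spool at (495,230), and the caddy at left with its rivets at (60,100). Cover A measures (614, -21) with yaw 3.7° and grip top at z = 28, which matches the text. Next I turn and approach, gripping about 11 mm off-centre on the robot side so the gripper body clears the caddy's board later.

```bash
python3 -m handwheel '[[0,0,0.035,0,0,-3.7,0.06],[-0.0135,-0.0011,0.03,0,0,0,0.06],[-0.0135,-0.0011,0.03,0,0,0,0.06],[-0.0136,-0.0012,0.03,0,0,0,0.06],[0,0,0.026,0,0,0,0.06],[0,0,0,0,0,0,0.06],[0,0,0,0,0,0,0.06],[0,0,0,0,0,0,0.06]]'; python3 -c "
from h import *
s=r.sense();print(s['tool_pos'],s['tcp_rot'])"
```

```text
time: 3.12
tool_pos: [604.5, -22.2, 93.3]
tcp_rot: [-180.0, 0.2, -176.3]
ft_force: [0.2, -0.5, -0.6]
finger_gap: 59.7
grip_force: 0.0
[604.4835064  -22.16632386  93.29451127] [-1.79967342e+02  1.65110998e-01 -1.76304133e+02]
```

```bash
python3 -m handwheel '[[0.001,0,0.03,0,0,0,0.05],[0,0,0.02,0,0,0,0.04],[0,0,0.011,0,0,0,0.04],[0,0,0,0,0,0,0.03],[0,0,0,0,0,0,0.03],[0,0,0,0,0,0,0.005],[0,0,0,0,0,0,0.005],[0,0,0,0,0,0,0.005]]' 30 && python3 -m handwheel '[[0,0,0,0,0,0,0.005],[0,0,0,0,0,0,0.005],[0,0,-0.005,0,0,0,0.005],[0,0,-0.02,0,0,0,0.005],[0,0,-0.035,0,0,0,0.005],[0,0,-0.04,0,0,0,0.005],[0,0,0,0,0,0,0.005],[0,0,0,0,0,0,0.005]]'
```

```text
time: 3.78
tool_pos: [603.4, -22.4, 31.3]
tcp_rot: [-180.0, 0.2, -176.3]
ft_force: [-0.4, 0.6, 0.0]
finger_gap: 4.7
grip_force: 0.0
time: 4.45
tool_pos: [605.0, -22.5, 134.0]
tcp_rot: [-179.9, 0.4, -176.3]
ft_force: [0.4, -0.1, -0.1]
finger_gap: 4.8
grip_force: 0.0
```

```bash
python3 look.py 2; python3 - <<'E'
from h import *
D=np.load("c_w_2.npz"); X=D["X"]
P=box(X,540,690,-110,70,17,45); print(len(P),rect(P),np.percentile(P[:,2],[5,50,95]))
print(cam("wrist")[1].round(2).tolist(), r.sense()["tool_pos"])
E
```

```text
627 (array([614. , -21.2]), array([29.4, 13.3]), 3.75) [22.64961222 28.20114349 29.36704866]
[[-0.06, 0.94, 0.33, 519.2], [1.0, 0.06, 0.02, -27.69], [-0.0, 0.33, -0.94, 283.88], [0.0, 0.0, 0.0, 1.0]] [603.23411651 -22.34287355 131.34641614]
```

View pics/w_2.png

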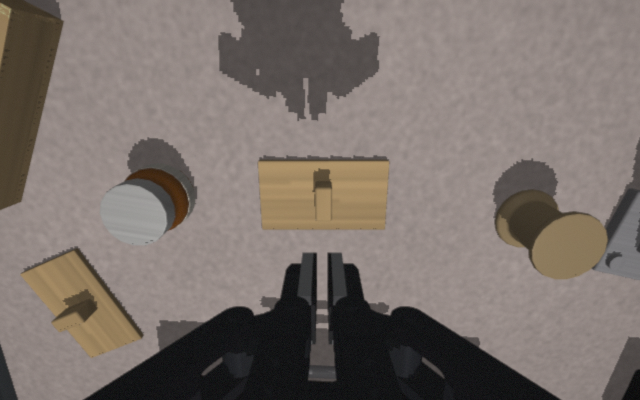

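```bash
python3 - <<'E'
from h import *
D=np.load("c_w_2.npz"); X=D["X"]
for v in (256,262,270,280,300):
    for u in (309,322,334): print((u,v),X[v,u].round(1),end=' ')
    print()
c=r.calibration("wrist"); print(np.round(c["tool_from_camera"],3).tolist())
s=r.sense(); T=R.from_euler('xyz',s["tcp_rot"],degrees=True)
P=X.reshape(-1,3)[D["d"].ravel()>0]; Q=T.inv().apply(P-s["tool_pos"])
m=(abs(Q[:,0])<40)&(abs(Q[:,1])<30)&(Q[:,2]<50)&(Q[:,2]>-60); Q=Q[m]; print(len(Q),Q.min(0),Q.max(0)); 
t=Q[Q[:,2]>Q[:,2].max()-8]; print(np.median(t,0),np.percentile(t,[2,98],axis=0).round(1))
E
```

```text
(309, 256) [595.2 -29.  150.4] (322, 256) [ 6.777e+02 -1.790e+01 -4.000e-01] (334, 256) [594.3 -17.7 150.8] 
(309, 262) [594.7 -28.8 156.7] (322, 262) [683.3 -17.5   1.2] (334, 262) [594.2 -17.9 156.3] 
(309, 270) [594.4 -28.5 163.8] (322, 270) [692.3 -16.9   0.8] (334, 270) [520.3 -27.8 286.2] 
(309, 280) [594.5 -28.3 171. ] (322, 280) [ 7.039e+02 -1.620e+01  1.000e-01] (334, 280) [593.8 -18.4 171.2] 
(309, 300) [596.8 -27.8 180.8] (322, 300) [725.7 -14.7   2.1] (334, 300) [595.8 -18.6 181.3] 
[[0.001, -0.945, -0.327, 83.718], [1.0, 0.001, -0.0, -0.039], [0.0, -0.327, 0.945, -152.804], [0.0, 0.0, 0.0, 1.0]]
4666 [-14.39836634 -29.93345315 -59.99732118] [ 12.77394409  29.89294824 -15.6827502 ]
[  8.43591406   2.03367244 -20.98726994] [[ -4.3 -14.7 -23.6]
 [  9.4  14.  -17.2]]
```

The wrist view shows the cover untouched at (323,190). The fingers end at v≈253, and depth puts the tips at about tool z = -16 instead of +19. The grasp closed in the air above the grip. I'll use the measured tip position, descend about 35 mm lower and watch the force.

```bash
python3 -m handwheel '[[0,0,0.03,0,0,0,0.04],[0,0,0.035,0,0,0,0.04],[0,0,0.025,0,0,0,0.04],[0,0,0.01,0,0,0,0.04],[0,0,0,0,0,0,0.04],[0,0,0,0,0,0,0.04]]' && python3 -m handwheel '[[0,0,0.01,0,0,0,0.04],[0,0,0.01,0,0,0,0.04],[0,0,0.005,0,0,0,0.04],[0,0,0.005,0,0,0,0.04],[0,0,0,0,0,0,0.04],[0,0,0,0,0,0,0.04]]' && python3 look.py 3; python3 - <<'E'
from h import *
D=np.load("c_w_3.npz"); X=D["X"]
s=r.sense(); T=R.from_euler('xyz',s["tcp_rot"],degrees=True)
P=X.reshape(-1,3)[D["d"].ravel()>0]; Q=T.inv().apply(P-s["tool_pos"])
m=(abs(Q[:,0])<20)&(abs(Q[:,1])<40)&(abs(Q[:,1])>18)&(Q[:,2]<-10); print(s['tool_pos'],Q[m].max(0),P[m][:,2].min())
E
```

```text
time: 5.0
tool_pos: [601.4, -22.1, 28.9]
tcp_rot: [180.0, -0.1, -176.3]
ft_force: [0.4, 0.1, -0.0]
finger_gap: 39.9
grip_force: 0.0
time: 5.5
tool_pos: [601.9, -22.2, -0.8]
tcp_rot: [180.0, -0.0, -176.3]
ft_force: [-0.2, 0.4, -0.8]
finger_gap: 39.9
grip_force: 0.0
[ 6.02281064e+02 -2.22344247e+01 -3.21046580e-01] [ 18.67386728  39.99702848 -11.06363621] 10.74201315283986
```

```bash
python3 -m handwheel '[[-0.001,0,0.003,0,0,0,0.03],[0,0,0,0,0,0,0.02],[0,0,0,0,0,0,0.005],[0,0,0,0,0,0,0.005],[0,0,0,0,0,0,0.005],[0,0,0,0,0,0,0.005],[0,0,0,0,0,0,0.005]]' 30
```

```text
time: 6.13
tool_pos: [603.3, -22.2, -3.3]
tcp_rot: [-180.0, 0.0, -176.3]
ft_force: [-0.4, -0.4, 2.2]
finger_gap: 13.4
grip_force: 30.1
```

```bash
python3 -m handwheel '[[0,0,-0.005,0,0,0,0.005],[0,0,-0.02,0,0,0,0.005],[0,0,-0.035,0,0,0,0.005],[0,0,-0.04,0,0,6.9,0.005],[0,0,-0.04,0,0,6.9,0.005],[0,0,-0.04,0,0,6.9,0.005],[0,0,-0.04,0,0,6.9,0.005],[0,0,-0.023,0,0,0,0.005]]' && python3 -m handwheel '[[-0.0121,-0.03715,0,0,0,0,0.005],[-0.0121,-0.03715,0,0,0,0,0.005],[-0.0121,-0.03715,0,0,0,0,0.005],[-0.0121,-0.03715,0,0,0,0,0.005],[-0.0121,-0.03715,0,0,0,0,0.005],[-0.0121,-0.03715,0,0,0,0,0.005],[-0.0121,-0.03715,0,0,0,0,0.005],[-0.0121,-0.03715,0,0,0,0,0.005]]' && python3 -m handwheel '[[0,0,0,0,0,0,0.005],[0,0,0,0,0,0,0.005],[0,0,0,0,0,0,0.005],[0,0,0,0,0,0,0.005],[0,0,0,0,0,0,0.005],[0,0,0,0,0,0,0.005]]' && python3 look.py 4; python3 - <<'E'
from h import *
D=np.load("c_w_4.npz"); X=D["X"]; s=r.sense(); print(s["tool_pos"],s["tcp_rot"])
P=box(X,430,660,-440,-200,112,135); print("bar",len(P),rect(P),np.percentile(P[:,2],[5,50,95]))
P=box(X,400,680,-450,-180,40,54); print("rim",len(P),rect(P),P[:,2].mean())
P=box(X,400,680,-450,-180,25,34); print("ledge",len(P),rect(P))
P=box(X,400,660,-440,-200,-5,5); print("floor",np.median(P[:,2]))
E
```

```text
time: 6.8
tool_pos: [604.4, -22.3, 245.6]
tcp_rot: [179.9, 0.3, 155.6]
ft_force: [1.0, -0.5, 0.1]
finger_gap: 13.5
grip_force: 29.9
time: 7.47
tool_pos: [570.3, -334.8, 239.6]
tcp_rot: [180.0, -0.0, 156.1]
ft_force: [0.5, 0.6, 0.1]
finger_gap: 13.5
grip_force: 29.9
time: 7.97
tool_pos: [571.6, -331.8, 239.8]
tcp_rot: [180.0, 0.0, 156.2]
ft_force: [0.9, -0.3, -0.7]
finger_gap: 13.3
grip_force: 29.9
[ 571.54392658 -331.91090828  239.7670162 ] [1.79998266e+02 1.27129375e-02 1.56176072e+02]
bar 2698 (array([ 537.8, -319.2]), array([129.7,  12.5]), 66.2) [114.4648082  122.04643008 123.34200502]
rim 4856 (array([ 558.4, -272.9]), array([231.5, 164.2]), 66.22) 46.34935548383545
ledge 6650 (array([ 560.1, -269.4]), array([227.6, 153. ]), 66.29)
floor 0.33107964871118156
```

View pics/w_4.png

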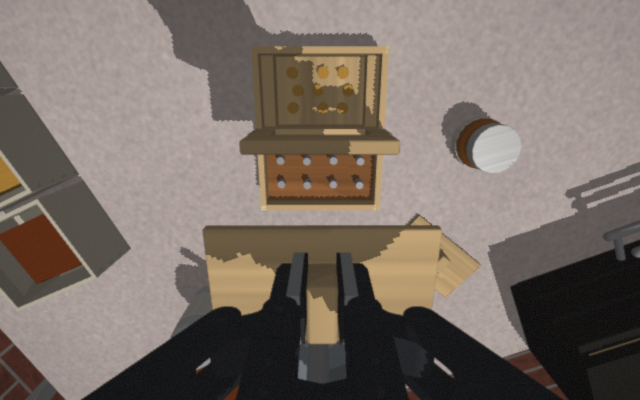

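```bash
python3 - <<'E'
from h import *
D=np.load("c_w_4.npz"); X=D["X"].reshape(-1,3)[D["d"].ravel()>0]
a=np.radians(-23.8); ex=np.array([np.cos(a),np.sin(a)]); ey=np.array([-ex[1],ex[0]]); c=np.array([537.8,-319.2])
L=np.c_[(X[:,:2]-c)@ex,(X[:,:2]-c)@ey,X[:,2]]
m=(abs(L[:,0])<92)&(abs(L[:,1])<75)&(L[:,2]>42)&(L[:,2]<51); P=L[m]; print("rim",rect(P),np.percentile(P,[.5,99.5],axis=0).round(1))
q=P[(P[:,0]<-66)]; print("far wall", np.percentile(q[:,0],[1,99]), np.percentile(q[:,1],[1,99]))
m=(abs(L[:,0]+41)<36)&(abs(L[:,1])<60)&(L[:,2]>26)&(L[:,2]<34); P=L[m]
for s in (1,-1):
    q=P[P[:,1]*s>35]; print("ledge",len(q),np.percentile(q,[2,50,98],axis=0).round(1).tolist())
s=r.sense(); T=R.from_euler('xyz',s["tcp_rot"],degrees=True); Q=T.inv().apply(X-s["tool_pos"])
m=(abs(Q[:,0])<45)&(abs(Q[:,1])<65)&(Q[:,2]>-15)&(Q[:,2]<5); P=Q[m]; print("cover in tool",len(P),rect(P),np.percentile(P,[.5,50,99.5],axis=0).round(1).tolist())
A=np.c_[P[:,:2],np.ones(len(P))]; k=np.median(P[:,2]); g=abs(P[:,2]-k)<3; print(np.linalg.lstsq(A[g],P[g,2],rcond=None)[0])
E
```

```text
rim (array([0.2, 0.1]), array([164.2, 130.4]), 0.01) [[-81.8 -64.8  42.2]
 [ 81.9  64.9  50.9]]
far wall [-81.81473201 -66.8870663 ] [-64.18322406  64.57812761]
ledge 959 [[-75.9, 44.8, 27.9], [-42.2, 52.9, 30.4], [-6.1, 59.1, 32.8]]
ledge 961 [[-75.9, -58.9, 27.8], [-42.2, -52.8, 30.4], [-6.0, -45.2, 32.6]]
cover in tool 14561 (array([-10.7,   0.2]), array([112.,  64.]), 89.84) [[-24.9, -55.0, -13.6], [6.6, -0.0, -9.7], [20.9, 55.4, -5.1]]
[ 6.71083249e-03 -2.48837573e-04 -9.65709120e+00]
```

The view shows the caddy with its rivet compartment at (320,88) and bar at (320,143), and the held cover at (322,270), level and square. Rim, ledges and bar agree with the given sizes. Now I move over the seat at a safe height.

```bash
python3 -m handwheel '[[0.029,-0.0007,0,0,0,0,0.005],[0.029,-0.0007,0,0,0,0,0.005],[0.0295,-0.0008,0.015,0,0,0,0.005],[0,0,0.03,0,0,0,0.005],[0,0,0.03,0,0,0,0.005],[0,0,0.01,0,0,0,0.005],[0,0,0,0,0,0,0.005],[0,0,0,0,0,0,0.005]]' && python3 -m handwheel '[[0,0,0,0,0,0,0.005],[0,0,0,0,0,0,0.005],[0,0,0,0,0,0,0.005]]'; python3 - <<'E'
from h import *
for i in range(3):
    s=r.sense(); print(s["tool_pos"],s["tcp_rot"])
    r.snapshot("wrist")
E
```

```text
time: 8.68
tool_pos: [490.4, -299.3, 154.9]
tcp_rot: [180.0, -0.0, 156.1]
ft_force: [-0.3, -0.2, 0.0]
finger_gap: 13.2
grip_force: 29.9
time: 8.93
tool_pos: [491.3, -300.3, 156.4]
tcp_rot: [-180.0, 0.2, 156.1]
ft_force: [0.2, -0.5, -1.5]
finger_gap: 13.1
grip_force: 29.9
[ 491.34897772 -300.33519033  156.42649389] [-1.79962973e+02  1.63802620e-01  1.56085494e+02]
[ 491.13278063 -300.18517364  156.05454512] [-1.79971186e+02  1.33784987e-01  1.56083492e+02]
[ 490.91480795 -300.066984    155.69652398] [-1.79976197e+02  1.04319023e-01  1.56080983e+02]
```

```bash
python3 -m handwheel '[[0.0008,0.0012,0.015,0,0,0,0.005],[0,0,0.025,0,0,0,0.005],[0,0,0.025,0,0,0,0.005],[0,0,0.025,0,0,0,0.005],[0,0,0.012,0,0,0,0.005],[0,0,0,0,0,0,0.005],[0,0,0,0,0,0,0.005],[0,0,0,0,0,0,0.005]]'; python3 look.py 5;  python3 - <<'E'
from h import *
s=r.sense(); print(s["tool_pos"],s["tcp_rot"],s["ft_force"])
D=np.load("c_w_5.npz"); X=D["X"].reshape(-1,3)[D["d"].ravel()>0]
a=np.radians(-23.8); ex=np.array([np.cos(a),np.sin(a)]); ey=np.array([-ex[1],ex[0]]); c=np.array([537.8,-319.2])
L=np.c_[(X[:,:2]-c)@ex,(X[:,:2]-c)@ey,X[:,2]]
m=(abs(L[:,0])<92)&(abs(L[:,1])<75)&(L[:,2]>43)&(L[:,2]<50); P=L[m]; print("rim",np.percentile(P,[.5,99.5],axis=0).round(1).tolist())
m=(abs(L[:,0]+41)<40)&(abs(L[:,1])<62)&(L[:,2]>52)&(L[:,2]<68); P=L[m]; print("cover",len(P),np.percentile(P,[.5,50,99.5],axis=0).round(1).tolist())
m=(abs(L[:,0])<10)&(abs(L[:,1])<75)&(L[:,2]>110)&(L[:,2]<130); P=L[m]; print("bar",len(P),np.percentile(P,[.5,50,99.5],axis=0).round(1).tolist())
E
```

```text
time: 9.75
tool_pos: [491.0, -298.9, 54.2]
tcp_rot: [-180.0, 0.1, 156.1]
ft_force: [-0.1, -0.1, 0.1]
finger_gap: 13.5
grip_force: 34.8
[ 491.24099898 -299.09689299   54.57662766] [-1.79960549e+02  1.71484112e-01  1.56079962e+02] [ 0.92362979 -0.45427838 -0.43452498]
rim [[-82.3, -64.7, 43.2], [-25.3, 65.1, 49.9]]
cover 9126 [[-61.3, -55.6, 52.1], [-50.9, -0.5, 58.5], [-36.5, 55.1, 67.9]]Traceback (most recent call last):
  File "<stdin>", line 8, in <module>
    return _quantile_unchecked(
        a, q, axis, out, overwrite_input, method, keepdims, weights)
    return _ureduce(a,
                    func=_quantile_ureduce_func,
    ...<5 lines>...
                    overwrite_input=overwrite_input,
                    method=method)
    r = func(a, **kwargs)
    result = _quantile(arr,
                       quantiles=q,
    ...<2 lines>...
                       out=out,
                       weights=wgt)
    slices_having_nans = np.isnan(arr[-1, ...])
                                  ~~~^^^^^^^^^
IndexError: index -1 is out of bounds for axis 0 with size 0
```

View pics/w_5.png

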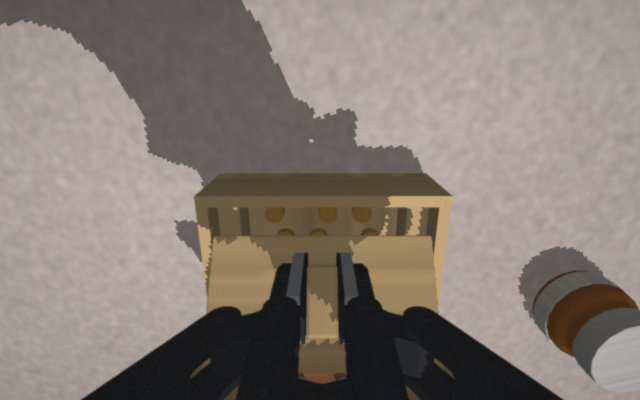

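```bash
python3 - <<'E'
from h import *
D=np.load("c_w_5.npz"); X=D["X"].reshape(-1,3)[D["d"].ravel()>0]
s=r.sense(); T=R.from_euler('xyz',s["tcp_rot"],degrees=True); Q=T.inv().apply(X-s["tool_pos"])
m=(Q[:,0]>12.5)&(Q[:,0]<30)&(abs(Q[:,1])<65)&(Q[:,2]>-16)&(Q[:,2]<14)|(Q[:,0]>-30)&(Q[:,0]<13)&(abs(Q[:,1])<65)&(abs(Q[:,1])>35)&(Q[:,2]>-40)&(Q[:,2]<14)
P=Q[m]
for x in range(-30,30,4):
    q=P[(P[:,0]>x)&(P[:,0]<=x+4)]
    for g in (1,-1):
        w=q[q[:,1]*g>20]
        if len(w): print(x,g,len(w),np.percentile(w[:,2],[10,50,90]).round(1),np.percentile(w[:,1],[2,98]).round(1),end=' | ')
    print()
E
```

```text
-30 1 6 [7.7 8.2 8.6] [64.4 65. ] | -30 -1 3 [8.  8.4 8.5] [-64.4 -63.7] | 
-26 1 18 [7.3 7.9 9. ] [63.4 64.8] | -26 -1 11 [8.  8.2 8.6] [-64.4 -63.4] | 
-22 1 78 [-17.8 -16.6   8.3] [35.1 64.8] | -22 -1 74 [-17.6 -16.5   8.4] [-64.3 -35.1] | 
-18 1 430 [-16.4 -14.9 -13.1] [35.4 64.3] | -18 -1 414 [-16.2 -14.8 -13. ] [-63.7 -35.5] | 
-14 1 482 [-13.9 -12.3 -10.1] [35.5 63.9] | -14 -1 470 [-13.7 -12.1 -10. ] [-63.5 -35.5] | 
-10 1 495 [-11.   -9.4   7.4] [35.5 64.2] | -10 -1 478 [-11.   -9.5  -6.3] [-63.6 -35.3] | 
-6 1 479 [-8.2 -6.6  7.7] [35.7 64.2] | -6 -1 474 [-8.1 -6.5  7.9] [-63.7 -35.5] | 
-2 1 482 [-5.4 -3.8  7.8] [35.6 64.3] | -2 -1 486 [-5.4 -3.6  7.9] [-63.5 -35.7] | 
2 1 503 [-2.7 -0.9  8. ] [35.3 64.1] | 2 -1 474 [-2.4 -0.7  8. ] [-63.5 -35.6] | 
6 1 487 [0.2 2.  8.2] [35.5 64.3] | 6 -1 487 [0.6 2.2 8.4] [-63.7 -35.7] | 
10 1 268 [2.8 4.3 8.9] [35.7 64.6] | 10 -1 263 [2.8 4.6 9. ] [-64.1 -35.7] | 
14 1 103 [ 7.3  8.3 11.6] [59.2 64.7] | 14 -1 119 [ 7.5  8.4 12.3] [-64.3 -58.1] | 
18 1 106 [ 7.3  8.2 11.7] [59.3 64.8] | 18 -1 113 [ 7.3  8.2 12.2] [-64.4 -58. ] | 
22 1 164 [7.5 8.1 9.3] [21.9 64.6] | 22 -1 189 [7.5 8.2 9. ] [-64.2 -22.7] | 
26 1 664 [7.2 8.  8.8] [21.1 64.1] | 26 -1 656 [7.3 8.1 8.8] [-63.5 -21. ] |
```

In this view the cover has swivelled about 35° in the pads, near edge down at row 236. Its far edge must have caught the bar on the way down. The caddy itself hasn't moved. I'll back out, press the cover flat on free bench and regrasp it more firmly.

```bash
python3 -m handwheel '[[0.004,0,-0.005,0,0,0,0.005],[0,0,-0.03,0,0,0,0.005],[0,0,-0.04,0,0,0,0.005],[0,0,-0.04,0,0,0,0.005],[0,0,-0.04,0,0,0,0.005],[0.0114,0.031,-0.01,0,0,0,0.005],[0.0114,0.031,0,0,0,0,0.005],[0.0114,0.031,0,0,0,0,0.005]]' && python3 -m handwheel '[[0.0114,0.031,0,0,0,0,0.005],[0.0114,0.031,0,0,0,0,0.005],[0.0114,0.031,0,0,0,0,0.005],[0,0,0.04,0,0,0,0.005],[0,0,0.04,0,0,0,0.005],[0,0,0.04,0,0,0,0.005],[0,0,0.04,0,0,0,0.005],[0,0,0.025,0,0,0,0.005]]' && python3 -m handwheel '[[0,0,0,0,0,0,0.005],[0,0,0,0,0,0,0.005],[0,0,0,0,0,0,0.005]]'
```

```text
time: 10.47
tool_pos: [493.8, -197.6, 221.4]
tcp_rot: [-180.0, 0.3, 156.0]
ft_force: [0.6, 0.8, -1.1]
finger_gap: 13.3
grip_force: 34.8
time: 11.13
tool_pos: [497.5, -98.1, 30.0]
tcp_rot: [-180.0, -0.1, 156.1]
ft_force: [-0.5, -0.9, -2.0]
finger_gap: 13.1
grip_force: 34.8
time: 11.38
tool_pos: [501.2, -99.4, 35.4]
tcp_rot: [180.0, 0.2, 156.1]
ft_force: [-0.0, 0.7, 0.5]
finger_gap: 13.4
grip_force: 34.8
```

```bash
python3 -m handwheel '[[0,0,0.015,0,0,0,0.005],[0,0,0.005,0,0,0,0.005],[0,0,0.004,0,0,0,0.005],[0,0,0.003,0,0,0,0.005],[0,0,0.002,0,0,0,0.005]]' && python3 -m handwheel '[[0,0,0.002,0,0,0,0.005],[0,0,0.002,0,0,0,0.005],[0,0,0.001,0,0,0,0.005]]'&& python3 -m handwheel '[[0,0,0.001,0,0,0,0.005],[0,0,0.001,0,0,0,0.005],[0,0,0,0,0,0,0.005]]'
```

```text
time: 11.8
tool_pos: [502.0, -99.8, 7.6]
tcp_rot: [180.0, 0.3, 156.1]
ft_force: [-8.4, 0.3, 29.7]
finger_gap: 13.5
grip_force: 49.7
time: 12.05
tool_pos: [504.4, -100.8, 4.4]
tcp_rot: [180.0, 0.6, 156.1]
ft_force: [-3.1, -1.3, 26.0]
finger_gap: 12.9
grip_force: 47.4
time: 12.3
tool_pos: [505.3, -101.2, 2.8]
tcp_rot: [180.0, 0.7, 156.1]
ft_force: [-1.0, -2.6, 24.8]
finger_gap: 13.2
grip_force: 45.7
```

```bash
python3 -m handwheel '[[0,0,0,0,0,0,0.04],[0,0,0,0,0,0,0.04],[0,0,0,0,0,0,0.04],[0,0,-0.02,0,0,0,0.04],[0,0,-0.035,0,0,0,0.04],[0,0,-0.04,0,0,0,0.04],[0,0,-0.04,0,0,0,0.04],[0,0,0,0,0,0,0.04]]' && python3 -m handwheel '[[0,0,0,0,0,0,0.04],[0,0,0,0,0,0,0.04],[0,0,0,0,0,0,0.04]]'; python3 look.py 6; python3 - <<'E'
from h import *
D=np.load("c_w_6.npz"); X=D["X"]; s=r.sense(); print(s["tool_pos"],s["tcp_rot"])
P=box(X,430,600,-190,-10,17,45); print(len(P),rect(P),np.percentile(P[:,2],[5,50,95]))
P=box(X,430,600,-190,-10,4.2,9); print(len(P),rect(P),np.percentile(P[:,2],[5,50,95]))
E
```

```text
time: 12.97
tool_pos: [504.0, -100.2, 140.7]
tcp_rot: [179.9, 0.7, 156.1]
ft_force: [1.3, -0.2, 1.4]
finger_gap: 40.0
grip_force: 0.0
time: 13.22
tool_pos: [497.9, -98.4, 129.6]
tcp_rot: [-180.0, -0.2, 156.1]
ft_force: [0.0, -0.3, -0.4]
finger_gap: 39.9
grip_force: 0.0
[497.77072655 -98.34801557 129.3426484 ] [-179.97411361   -0.21562101  156.07909873]
1142 (array([ 559.9, -132.2]), array([120. ,  27.1]), -36.9) [19.1426527  27.98404764 41.47367634]
7956 (array([ 552.4, -122. ]), array([130.6, 112. ]), -23.76) [5.32225694 6.42987315 7.53010387]
```

```bash
python3 - <<'E'
from h import *
D=np.load("c_w_6.npz"); X=D["X"]; s=r.sense()
P=X.reshape(-1,3); q=P[:,:2]
for lo,hi in ((20,34),(4.6,9)):
    M=(abs(q[:,0]-510)<60)&(abs(q[:,1]+103)<75)&(P[:,2]>lo)&(P[:,2]<hi)
    M=M.reshape(400,640).astype(np.uint8); n,l,st,_=cv2.connectedComponentsWithStats(cv2.morphologyEx(M,cv2.MORPH_OPEN,np.ones((3,3))))
    for i in np.argsort(-st[1:,4])[:3]+1: w=X[l==i]; print(lo,st[i].tolist(),rect(w),w.mean(0).round(1))
E
```

```text
20 [314, 207, 17, 36, 604] (array([ 521.7, -108.6]), array([30.1, 13.4]), -23.81) [ 520.6 -108.1   27.8]
4.6 [257, 182, 131, 68, 7818] (array([ 522.2, -108.7]), array([112. ,  64.6]), 66.1) [ 520.2 -108.2    6.4]
```

```bash
python3 -m handwheel '[[-0.0142,0.0005,0.03,0,0,0,0.04],[0,0,0.03,0,0,0,0.04],[0,0,0.012,0,0,0,0.04],[0,0,0,0,0,0,0.04],[0,0,0,0,0,0,0.04],[0,0,0,0,0,0,0.04],[0,0,0,0,0,0,0.04],[0,0,0,0,0,0,0.04]]'
```

```text
time: 13.93
tool_pos: [513.6, -104.4, 61.3]
tcp_rot: [180.0, 0.2, 156.1]
ft_force: [0.4, -0.4, -0.2]
finger_gap: 39.9
grip_force: 0.0
```

Aligned. Now I descend about 67 mm and grip at 60 N.

```bash
python3 -m handwheel '[[0.0005,0,0.03,0,0,0,0.04],[0,0,0.02,0,0,0,0.04],[0,0,0.01,0,0,0,0.04],[0,0,0.006,0,0,0,0.035],[0,0,0,0,0,0,0.03],[0,0,0,0,0,0,0.02],[0,0,0,0,0,0,0.005],[0,0,0,0,0,0,0.005]]' 60 && python3 -m handwheel '[[0,0,0,0,0,0,0.005],[0,0,0,0,0,0,0.005],[0,0,0,0,0,0,0.005],[0,0,0,0,0,0,0.005]]'
```

```text
time: 14.6
tool_pos: [514.7, -104.9, -3.3]
tcp_rot: [180.0, 0.3, 156.1]
ft_force: [-0.6, -0.1, 10.0]
finger_gap: 12.6
grip_force: 62.1
time: 14.93
tool_pos: [514.7, -104.9, -3.3]
tcp_rot: [180.0, 0.3, 156.1]
ft_force: [-0.6, -0.3, 10.3]
finger_gap: 12.5
grip_force: 62.1
```

```bash
python3 -m handwheel '[[0,0,-0.01,0,0,0,0.005],[0,0,-0.03,0,0,0,0.005],[0,0,-0.04,0,0,0,0.005],[0,0,-0.04,0,0,0,0.005],[0,0,-0.04,0,0,0,0.005],[0,0,0,0,0,0,0.005],[0,0,0,0,0,0,0.005],[0,0,0,0,0,0,0.005]]' && python3 -m handwheel '[[0,0,0,0,0,0,0.005],[0,0,0,0,0,0,0.005],[0,0,0,0,0,0,0.005]]'; python3 look.py 7; cat > held.py <<'E'
from h import *
import sys
D=np.load(f"c_w_{sys.argv[1]}.npz"); X=D["X"].reshape(-1,3)[D["d"].ravel()>0]
s=r.sense(); print(s["tool_pos"],s["tcp_rot"]); T=R.from_euler('xyz',s["tcp_rot"],degrees=True); Q=T.inv().apply(X-s["tool_pos"])
m=(abs(Q[:,0])<45)&(abs(Q[:,1])<65)&(Q[:,2]>-18)&(Q[:,2]<8); P=Q[m]; k=np.median(P[:,2]); P=P[abs(P[:,2]-k)<3.5]
print("cover in tool",len(P),rect(P),k,np.percentile(P,[.5,99.5],axis=0).round(1).tolist())
A=np.c_[P[:,:2],np.ones(len(P))]; print(np.linalg.lstsq(A,P[:,2],rcond=None)[0])
E
python3 held.py 7
```

```text
time: 15.6
tool_pos: [512.1, -103.9, 154.2]
tcp_rot: [180.0, 0.1, 156.1]
ft_force: [0.2, 0.6, -1.1]
finger_gap: 12.5
grip_force: 59.8
time: 15.85
tool_pos: [510.9, -103.6, 151.8]
tcp_rot: [-180.0, -0.2, 156.1]
ft_force: [0.3, 0.0, -0.6]
finger_gap: 12.6
grip_force: 59.8
[ 511.07619228 -103.63952381  152.04205859] [-1.79980871e+02 -1.51475120e-01  1.56078360e+02]
cover in tool 15347 (array([-8.1, -0.1]), array([112.3,  64.5]), 89.92) -9.47566076015361 [[-24.5, -55.2, -11.3], [23.7, 55.2, -6.4]]
[ 4.37899855e-03  4.76439904e-04 -9.45684422e+00]
```

```bash
python3 -m handwheel '[[-0.0075,-0.0233,0,0,0,0,0.005],[-0.0075,-0.0233,0,0,0,0,0.005],[-0.0075,-0.0233,0,0,0,0,0.005],[-0.0075,-0.0233,0,0,0,0,0.005],[-0.0075,-0.0233,0,0,0,0,0.005],[-0.0075,-0.0233,0,0,0,0,0.005],[-0.0075,-0.0233,0,0,0,0,0.005],[-0.0075,-0.0233,0,0,0,0,0.005]]' && python3 -m handwheel '[[0,0,0,0,0,0,0.005],[0,0,0,0,0,0,0.005],[0,0,0,0,0,0,0.005],[0,0,0,0,0,0,0.005],[0,0,0,0,0,0,0.005],[0,0,0,0,0,0,0.005],[0,0,0,0,0,0,0.005]]'; cat > rel.py <<'E'
from h import *
s=r.sense(); a=np.radians(-23.8); ex=np.array([np.cos(a),np.sin(a)]); ey=np.array([-ex[1],ex[0]]); c=np.array([538.0,-319.2])
d=s["tool_pos"][:2]-c; print("TCP in caddy",(d@ex).round(2),(d@ey).round(2),s["tool_pos"][2].round(2),s["tcp_rot"].round(2),s["ft_force"].round(1))
E
python3 rel.py
```

```text
time: 16.57
tool_pos: [490.6, -299.6, 152.6]
tcp_rot: [180.0, -0.1, 156.1]
ft_force: [0.7, -0.4, -0.4]
finger_gap: 13.0
grip_force: 60.0
time: 17.15
tool_pos: [491.4, -298.0, 153.6]
tcp_rot: [180.0, 0.0, 156.1]
ft_force: [-0.2, -0.4, -0.9]
finger_gap: 12.6
grip_force: 60.0
TCP in caddy -51.16 0.63 153.57 [1.8000e+02 1.0000e-02 1.5614e+02] [-0.2 -0.4 -0.9]
```

```bash
python3 -m handwheel '[[0.0003,-0.0005,0.007,0,0,0,0.005],[0,0,0.01,0,0,0,0.005],[0,0,0.01,0,0,0,0.005],[0,0,0.01,0,0,0,0.005],[0,0,0.01,0,0,0,0.005],[0,0,0.01,0,0,0,0.005],[0,0,0.01,0,0,0,0.005],[0,0,0.01,0,0,0,0.005]]' && python3 rel.py && python3 -m handwheel '[[0,0,0.01,0,0,0,0.005],[0,0,0.008,0,0,0,0.005],[0,0,0.005,0,0,0,0.005],[0,0,0,0,0,0,0.005],[0,0,0,0,0,0,0.005],[0,0,0,0,0,0,0.005],[0,0,0,0,0,0,0.005],[0,0,0,0,0,0,0.005]]'; python3 rel.py; python3 look.py 8; python3 held.py 8; python3 - <<'E'
from h import *
D=np.load("c_w_8.npz"); X=D["X"].reshape(-1,3)[D["d"].ravel()>0]
a=np.radians(-23.8); ex=np.array([np.cos(a),np.sin(a)]); ey=np.array([-ex[1],ex[0]]); c=np.array([538.0,-319.2])
L=np.c_[(X[:,:2]-c)@ex,(X[:,:2]-c)@ey,X[:,2]]
m=(abs(L[:,0])<92)&(abs(L[:,1])<75)&(L[:,2]>43)&(L[:,2]<50); P=L[m]; print("rim",np.percentile(P,[.5,99.5],axis=0).round(1).tolist())
q=P[(abs(P[:,1])<50)&(P[:,0]<-60)]; print("far wall",np.percentile(q[:,0],[1,99]).round(1))
E
```

```text
time: 17.82
tool_pos: [490.5, -298.9, 75.2]
tcp_rot: [180.0, -0.0, 156.1]
ft_force: [-0.2, -0.1, -0.8]
finger_gap: 12.8
grip_force: 60.0
TCP in caddy -51.62 -0.56 75.2 [ 1.7999e+02 -3.0000e-02  1.5607e+02] [-0.2 -0.1 -0.8]
time: 18.48
tool_pos: [491.2, -299.3, 54.3]
tcp_rot: [-180.0, 0.1, 156.1]
ft_force: [0.3, -0.1, -0.8]
finger_gap: 12.6
grip_force: 60.0
TCP in caddy -50.84 -0.67 54.29 [-1.7998e+02  7.0000e-02  1.5608e+02] [ 0.3 -0.1 -0.8]
[ 491.13998738 -299.23216985   54.15290044] [-1.79986932e+02  6.38314287e-02  1.56078091e+02]
cover in tool 15374 (array([-8.2, -0. ]), array([112.5,  64.1]), -89.98) -9.656778915692316 [[-24.9, -55.2, -11.5], [23.4, 55.3, -6.5]]
[ 5.22134185e-03  5.28044937e-04 -9.76934204e+00]
rim [[-82.5, -64.8, 43.1], [29.4, 65.1, 49.5]]
far wall [-82.5 -76. ]
```

```bash
python3 -m handwheel '[[-0.0008,0.0006,0.004,0,0,0,0.005],[0,0,0.004,0,0,0,0.005],[0,0,0.004,0,0,0,0.005],[0,0,0.004,0,0,0,0.005],[0,0,0,0,0,0,0.005],[0,0,0,0,0,0,0.005]]' && python3 rel.py && python3 -m handwheel '[[0,0,0.003,0,0,0,0.005],[0,0,0.003,0,0,0,0.005],[0,0,0.003,0,0,0,0.005],[0,0,0,0,0,0,0.005],[0,0,0,0,0,0,0.005]]'; python3 rel.py
```

```text
time: 19.03
tool_pos: [491.3, -298.4, 36.8]
tcp_rot: [180.0, -0.1, 156.1]
ft_force: [-0.1, -0.4, -1.5]
finger_gap: 12.8
grip_force: 60.0
TCP in caddy -51.12 0.19 36.8 [ 1.7998e+02 -7.0000e-02  1.5608e+02] [-0.1 -0.4 -1.5]
time: 19.45
tool_pos: [491.5, -298.6, 28.1]
tcp_rot: [180.0, -0.0, 156.1]
ft_force: [-0.4, 0.1, -1.3]
finger_gap: 13.0
grip_force: 60.0
TCP in caddy -50.91 0.1 28.13 [ 1.7999e+02 -4.0000e-02  1.5608e+02] [-0.4  0.1 -1.3]
```

```bash
python3 -m handwheel '[[0,0,0.001,0,0,0,0.005],[0,0,0.001,0,0,0,0.005],[0,0,0.0005,0,0,0,0.005],[0,0,0,0,0,0,0.005]]' && python3 rel.py
```

```text
time: 19.78
tool_pos: [491.9, -298.8, 26.8]
tcp_rot: [-180.0, 0.0, 156.1]
ft_force: [-3.4, 2.0, 6.3]
finger_gap: 13.0
grip_force: 60.5
TCP in caddy -50.4 0.03 26.79 [-1.7999e+02  2.0000e-02  1.5608e+02] [-3.4  2.   6.3]
```

```bash
python3 -m handwheel '[[0,0,0,0,0,0,0.02],[0,0,0,0,0,0,0.035],[0,0,0,0,0,0,0.035],[0,0,0,0,0,0,0.035],[0,0,-0.008,0,0,0,0.035],[0,0,-0.015,0,0,0,0.035],[0.002,0,-0.02,0,0,0,0.035],[0.002,0,-0.02,0,0,0,0.035]]' && python3 -m handwheel '[[0.002,0,-0.03,0,0,0,0.035],[0,0,-0.03,0,0,0,0.035],[0,0,-0.03,0,0,0,0.035],[-0.022,0,-0.02,0,0,0,0.035],[-0.03,0,0,0,0,0,0.035],[-0.03,0,0,0,0,0,0.035],[0,0,0,0,0,0,0.035],[0,0,0,0,0,0,0.035]]'; python3 look.py 9; cat > seat.py <<'E'
from h import *
import sys
D=np.load(f"c_w_{sys.argv[1]}.npz"); X=D["X"].reshape(-1,3)[D["d"].ravel()>0]
def fit(cx,cy,a0):
    a=np.radians(a0); ex=np.array([np.cos(a),np.sin(a)]); ey=np.array([-ex[1],ex[0]]); c=np.array([cx,cy])
    return np.c_[(X[:,:2]-c)@ex,(X[:,:2]-c)@ey,X[:,2]]
L=fit(538.0,-319.2,-23.8)
def sel(x0,x1,y0,y1,z0,z1): return L[(L[:,0]>x0)&(L[:,0]<x1)&(L[:,1]>y0)&(L[:,1]<y1)&(L[:,2]>z0)&(L[:,2]<z1)]
P=sel(-92,92,-75,75,43,50); print("rim",rect(P))
P=sel(-20,20,-75,75,112,130); print("bar",rect(P),np.median(P[:,2]))
P=sel(-79,-5,-60,60,32,41); print("cover top",len(P),rect(P),np.median(P[:,2])); A=np.c_[P[:,:2],np.ones(len(P))]; print("slopes",np.linalg.lstsq(A,P[:,2],rcond=None)[0].round(4))
P=sel(-70,-15,-25,25,52,64); print("grip",len(P),rect(P),np.percentile(P[:,2],[50,95]))
E
python3 seat.py 9
```

```text
time: 20.45
tool_pos: [487.7, -296.8, 89.7]
tcp_rot: [180.0, -0.1, 156.1]
ft_force: [-0.2, -0.7, 0.2]
finger_gap: 34.8
grip_force: 0.0
time: 21.12
tool_pos: [561.6, -329.6, 198.0]
tcp_rot: [180.0, -0.1, 156.1]
ft_force: [-0.9, 0.5, -0.8]
finger_gap: 35.2
grip_force: 0.0
rim (array([0.1, 0.1]), array([164.7, 130.4]), 0.02)
bar (array([-0.6, -0. ]), array([130. ,  11.9]), -89.95) 122.09880348383555
cover top 9118 (array([-41.,  -0.]), array([118.7,  70.4]), -89.84) 36.32714586968004
slopes [1.80000e-03 5.00000e-04 3.64135e+01]
grip 612 (array([-41.5,  -0.3]), array([29.4, 13.6]), 0.33) [58.16549189 59.42650324]
```

View pics/w_9.png

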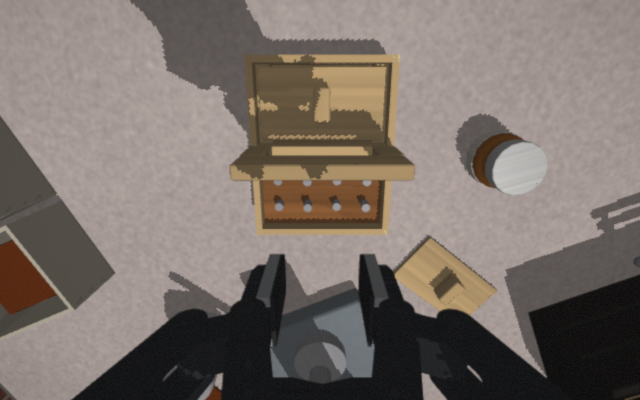

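The wrist view shows the cover seated in the compartment at (322,105). Its top is at z = 36.3, slope 0.002, centre (-41.5, -0.3), grip top 58.2, so it is level on the ledges and released. The bar is at (322,168). Next I turn 90° for the handle.

```bash
python3 -m handwheel '[[0,0,0,0,0,6.92,0.05],[0,0,0,0,0,6.92,0.05],[0,0,0,0,0,6.92,0.05],[0,0,0,0,0,6.92,0.05],[0,0,0,0,0,6.92,0.05],[0,0,0,0,0,6.92,0.05],[0,0,0,0,0,6.92,0.05],[0,0,0,0,0,6.92,0.05]]' && python3 -m handwheel '[[0,0,0,0,0,6.92,0.05],[0,0,0,0,0,6.92,0.05],[0,0,0,0,0,6.92,0.05],[0,0,0,0,0,6.92,0.05],[0,0,0,0,0,6.86,0.05],[0,0,0,0,0,0,0.05],[0,0,0,0,0,0,0.05],[0,0,0,0,0,0,0.05]]'; python3 look.py 10; python3 seat.py 10; python3 - <<'E'
from h import *
s=r.sense(); T=R.from_euler('xyz',s["tcp_rot"],degrees=True); print(s["tool_pos"],s["tcp_rot"])
print("delta in tool to (537.7,-319.2,82):",T.inv().apply(np.array([537.7,-319.2,82])-s["tool_pos"]).round(1))
E
```

```text
time: 21.83
tool_pos: [560.3, -329.2, 200.0]
tcp_rot: [180.0, 0.0, 100.4]
ft_force: [-0.8, -0.3, 0.8]
finger_gap: 50.5
grip_force: 0.0
time: 22.5
tool_pos: [560.8, -329.4, 199.6]
tcp_rot: [180.0, 0.0, 66.4]
ft_force: [-0.2, 0.0, 0.3]
finger_gap: 49.9
grip_force: 0.0
rim (array([-0.2,  0. ]), array([164.5, 130.9]), 0.12)
bar (array([-0.2,  0.7]), array([129.4,  12.2]), 89.96) 122.12053298906045
cover top 6391 (array([-47.1,  -0.5]), array([117.8,  59.5]), 89.99) 36.28086317801876
slopes [ 9.00000e-04 -1.10000e-03  3.63542e+01]
grip 521 (array([-41.2,   1. ]), array([29.9, 13.4]), 0.12) [57.9860885  59.30568725]
[ 560.92123767 -329.42764682  199.45895469] [1.79976558e+02 5.75735269e-03 6.63716374e+01]
delta in tool to (537.7,-319.2,82): [ 1.000e-01 -2.540e+01  1.174e+02]
```

```bash
python3 -m handwheel '[[0,-0.0127,0,0,0,0.2,0.05],[0,-0.0127,0.02,0,0,0,0.05],[0,0,0.02,0,0,0,0.05],[0,0,0.02,0,0,0,0.05],[0,0,0.01,0,0,0,0.05],[0,0,0,0,0,0,0.05],[0,0,0,0,0,0,0.05],[0,0,0,0,0,0,0.05]]' && python3 rel.py
```

```text
time: 23.22
tool_pos: [538.7, -319.7, 130.5]
tcp_rot: [179.9, 0.0, 66.0]
ft_force: [-0.0, -0.3, 0.5]
finger_gap: 49.8
grip_force: 0.0
TCP in caddy 0.87 -0.21 130.49 [1.799e+02 2.000e-02 6.602e+01] [-0.  -0.3  0.5]
```

```bash
python3 -m handwheel '[[0,-0.001,0.015,0,0,0,0.045],[0,0,0.015,0,0,0,0.04],[0,0,0.012,0,0,0,0.035],[0,0,0.006,0,0,0,0.03],[0,0,0,0,0,0,0.025],[0,0,0,0,0,0,0.02]]' 80 && python3 rel.py &&  python3 -m handwheel '[[0,0,0,0,0,0,0.005],[0,0,0,0,0,0,0.005],[0,0,0,0,0,0,0.005],[0,0,0,0,0,0,0.005],[0,0,0,0,0,0,0.005],[0,0,0,0,0,0,0.005]]' && python3 rel.py
```

```text
time: 23.72
tool_pos: [537.2, -319.0, 81.4]
tcp_rot: [180.0, 0.0, 66.0]
ft_force: [0.0, -0.8, 1.2]
finger_gap: 20.1
grip_force: 0.0
TCP in caddy -0.82 -0.09 81.36 [180.     0.    65.99] [ 0.  -0.8  1.2]
time: 24.22
tool_pos: [537.6, -319.2, 82.2]
tcp_rot: [179.9, 0.0, 66.0]
ft_force: [-1.7, 2.3, 5.8]
finger_gap: 10.9
grip_force: 79.5
TCP in caddy -0.39 -0.16 82.2 [1.7991e+02 2.0000e-02 6.5980e+01] [-1.7  2.3  5.8]
```

The handle is gripped at 79 N. Now I lift the caddy about 145 mm, turn it square to the hook, and carry it over the spool and jar to a point short of the hook's end.

```bash
python3 -m handwheel '[[0,0,-0.005,0,0,0,0.005],[0,0,-0.012,0,0,0,0.005],[0,0,-0.022,0,0,0,0.005],[0,0,-0.03,0,0,0,0.005],[0,0,-0.03,0,0,0,0.005],[0,0,-0.026,0,0,-3,0.005],[0,0,-0.015,0,0,-4,0.005],[0,0,-0.005,0,0,-4,0.005]]' && python3 -m handwheel '[[0,0,0,0,0,-3.7,0.005],[0,0,0,0,0,0,0.005],[0,0,0,0,0,0,0.005]]'; python3 look.py 11; python3 - <<'E'
from h import *
D=np.load("c_w_11.npz"); X=D["X"].reshape(-1,3)[D["d"].ravel()>0]; s=r.sense(); print(s["tool_pos"],s["tcp_rot"])
T=R.from_euler('xyz',s["tcp_rot"],degrees=True); Q=T.inv().apply(X-s["tool_pos"])
# caddy frame: x=tool y, y=tool x, z=82.2-tool z
L=np.c_[Q[:,1],Q[:,0],82.2-Q[:,2]]
def sel(x0,x1,y0,y1,z0,z1): return L[(L[:,0]>x0)&(L[:,0]<x1)&(L[:,1]>y0)&(L[:,1]<y1)&(L[:,2]>z0)&(L[:,2]<z1)]
for k,b in dict(rim=(-92,92,-75,80,42,51),cover=(-74,-10,-10,56,32,41),grip=(-60,-22,-15,15,54,63)).items():
    P=sel(*b); 
    if len(P)>9: A=np.c_[P[:,:2],np.ones(len(P))]; print(k,len(P),rect(P),np.median(P[:,2]).round(1),np.linalg.lstsq(A,P[:,2],rcond=None)[0].round(4))
E
```

```text
time: 24.88
tool_pos: [538.4, -319.8, 231.0]
tcp_rot: [179.7, 0.1, 77.2]
ft_force: [-0.1, 0.7, -5.0]
finger_gap: 11.1
grip_force: 78.3
time: 25.13
tool_pos: [536.8, -318.6, 225.9]
tcp_rot: [-180.0, -0.0, 80.6]
ft_force: [-0.3, -0.1, -5.8]
finger_gap: 11.0
grip_force: 78.2
[ 536.70776394 -318.590731    225.53287929] [-1.79941130e+02 -2.90269402e-02  8.05454127e+01]
rim 9765 (array([0.4, 0.6]), array([165.2, 130.1]), 0.09) 46.5 [-1.30000e-03  6.40000e-03  4.59987e+01]
cover 9219 (array([-41.5,  23. ]), array([66. , 62.9]), 89.97) 36.7 [ 4.00000e-04 -1.30000e-03  3.67917e+01]
grip 1201 (array([-40.7,   0.8]), array([30.2, 14.1]), -0.9) 58.5 [-7.50000e-03 -1.12200e-01  5.80909e+01]
```

The caddy hangs level in the grip with the cover still seated. Carrying it across now.

```bash
python3 -m handwheel '[[0.008,-0.0032,0,0,0,0,0.005],[0.017,-0.0067,0,0,0,0,0.005],[0.0253,-0.00995,0,0,0,0,0.005],[0.0253,-0.00995,0,0,0,0,0.005],[0.0253,-0.00995,0,0,0,0,0.005],[0.0253,-0.00995,0,0,0,0,0.005],[0.0253,-0.00995,0,0,0,0,0.005],[0.0253,-0.00995,0,0,0,0,0.005]]' && python3 -m handwheel '[[0.0253,-0.00995,0,0,0,0,0.005],[0.0253,-0.00995,0,0,0,0,0.005],[0.0253,-0.00995,0,0,0,0,0.005],[0.0253,-0.00995,0,0,0,0,0.005],[0.0253,-0.00995,0,0,0,0,0.005],[0.0253,-0.00995,0,0,0,0,0.005],[0.0253,-0.00995,0,0,0,0,0.005],[0.0253,-0.00995,0,0,0,0,0.005]]' && python3 -m handwheel '[[0.0253,-0.00995,0,0,0,0,0.005],[0.0253,-0.00995,0,0,0,0,0.005],[0.0253,-0.00995,0,0,0,0,0.005],[0.0253,-0.00995,0,0,0,0,0.005],[0.0253,-0.00995,0,0,0,0,0.005],[0.0253,-0.00995,0,0,0,0,0.005],[0.02,-0.0079,0,0,0,0,0.005],[0.01,-0.004,0,0,0,0,0.005]]' && python3 -m handwheel '[[0.0253,-0.00995,0,0,0,0,0.005],[0.018,-0.0071,0,0,0,0,0.005],[0.008,-0.0032,0,0,0,0,0.005],[0,0,0,0,0,0,0.005],[0,0,0,0,0,0,0.005],[0,0,0,0,0,0,0.005],[0,0,0,0,0,0,0.005]]'
```

```text
time: 25.85
tool_pos: [496.0, -131.3, 225.6]
tcp_rot: [-180.0, -0.0, 80.6]
ft_force: [0.8, 0.4, -4.8]
finger_gap: 10.5
grip_force: 78.3
time: 26.52
tool_pos: [450.1, 81.1, 225.7]
tcp_rot: [-180.0, -0.0, 80.6]
ft_force: [0.8, -0.6, -4.6]
finger_gap: 10.8
grip_force: 78.3
time: 27.18
tool_pos: [408.4, 272.9, 225.6]
tcp_rot: [-179.9, -0.0, 80.7]
ft_force: [-0.3, 0.4, -5.5]
finger_gap: 10.9
grip_force: 78.3
time: 27.77
tool_pos: [398.6, 323.4, 225.9]
tcp_rot: [180.0, 0.0, 80.6]
ft_force: [0.3, 1.0, -5.4]
finger_gap: 10.9
grip_force: 78.3
```

```bash
python3 - <<'E'
from h import *
s=r.sense(); print(s["tool_pos"],s["tcp_rot"]); ims=[]
for n in ["wrist","scene","side"]:
    p,d,X=cloud(n); ims.append(p); np.savez("c_h_"+n,p=p,d=d,X=X)
    P=box(X,440,640,240,340,196,212); P=P[(P[:,0]>455)]
    if len(P)>20:
        # centre line of strap
        for x0 in range(455,640,30):
            q=P[(P[:,0]>x0)&(P[:,0]<x0+30)]
            if len(q)>8: print(n,x0,len(q),np.percentile(q[:,1],[3,97]).round(1),np.median(q[:,2]).round(1),end=' | ')
        print(n,"xmin",P[:,0].min().round(1))
cv2.imwrite("pics/h.png",np.hstack([cv2.resize(ims[0],(400,250)),cv2.resize(ims[2][60:260,160:480],(400,250))]))
E
```

```text
[398.6010389  323.43927477 225.90724377] [1.79998951e+02 2.87131023e-02 8.06072210e+01]
wrist 455 1456 [292.9 323.4] 205.4 | wrist 485 2706 [288.9 319.5] 205.4 | wrist 515 2708 [284.  314.6] 205.4 | wrist 545 2699 [278.9 309.6] 205.4 | wrist 575 245 [275.9 305.8] 205.3 | wrist xmin 462.5
scene 455 83 [292.4 323.7] 207.2 | scene 485 114 [287.2 319.3] 206.8 | scene 515 119 [282.8 314.2] 206.5 | scene 545 120 [277.2 308.9] 206.8 | scene 575 118 [273.  303.8] 206.8 | scene 605 84 [271.9 300. ] 206.5 | scene xmin 465.1
side 455 36 [288.4 319.1] 205.1 | side 485 52 [285.  316.7] 204.5 | side 515 58 [278.3 312.3] 204.8 | side 545 55 [275.3 304.5] 205.2 | side 575 57 [270.7 301.6] 205.2 | side 605 51 [262.9 297.2] 204.8 | side 635 12 [260.8 280.3] 204.7 | side xmin 462.2
```

View pics/h.png

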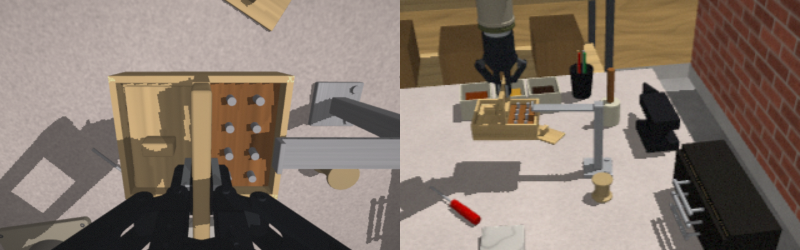

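Left panel: the caddy's bar is at (200,140) and the strap end at (280,153), so the strap lines up with the hand hole. The strap top measures 205.4, which agrees with the text. I lower 7 mm so the cover's grip clears beneath the strap, centre it, and thread in.

```bash
python3 -m handwheel '[[-0.0012,0,0.0035,0,0,0,0.005],[-0.0011,0,0.0035,0,0,0,0.005],[0,0.006,0,0,0,0,0.005],[0,0.012,0,0,0,0,0.005],[0,0.015,0,0,0,0,0.005],[0,0.01,0,0,0,0,0.005],[0,0,0,0,0,0,0.005],[0,0,0,0,0,0,0.005]]'; cat > hk.py <<'E'
from h import *
s=r.sense(); a=np.radians(-9.4); ex=np.array([np.cos(a),np.sin(a)]); ey=np.array([-ex[1],ex[0]]); d=s["tool_pos"][:2]-[504.5,303.5]
print("board in hook",(d@ex).round(1),(d@ey).round(1),"roof above strap",(s["tool_pos"][2]-82.2+88-205.4).round(1),s["tcp_rot"].round(2),s["ft_force"].round(1),s["grip_force"])
E
python3 hk.py
```

```text
time: 28.58
tool_pos: [441.2, 314.8, 218.8]
tcp_rot: [-180.0, 0.0, 80.6]
ft_force: [-0.4, -0.3, -5.2]
finger_gap: 10.7
grip_force: 78.4
board in hook -64.3 0.8 roof above strap 19.2 [-1.7997e+02  2.0000e-02  8.0610e+01] [-0.4 -0.3 -5.2] 78.43640685081482
```

```bash
python3 -m handwheel '[[0,0.005,0,0,0,0,0.005],[0,0.01,0,0,0,0,0.005],[0,0.012,0,0,0,0,0.005],[0,0.01,0,0,0,0,0.005],[0,0.005,0,0,0,0,0.005],[0,0,0,0,0,0,0.005]]' && python3 hk.py && python3 -m handwheel '[[0,0.005,0,0,0,0,0.005],[0,0.01,0,0,0,0,0.005],[0,0.007,0,0,0,0,0.005],[0,0.003,0,0,0,0,0.005],[0,0,0,0,0,0,0.005],[0,0,0,0,0,0,0.005],[0,0,0,0,0,0,0.005]]' && python3 hk.py
```

```text
time: 29.08
tool_pos: [483.2, 307.9, 218.8]
tcp_rot: [180.0, 0.0, 80.6]
ft_force: [-0.6, 0.2, -5.9]
finger_gap: 10.9
grip_force: 78.5
board in hook -21.7 0.8 roof above strap 19.2 [1.7999e+02 1.0000e-02 8.0610e+01] [-0.6  0.2 -5.9] 78.47127199172974
time: 29.67
tool_pos: [506.3, 304.4, 218.9]
tcp_rot: [-180.0, 0.0, 80.7]
ft_force: [0.4, 0.4, -5.1]
finger_gap: 10.8
grip_force: 78.5
board in hook 1.7 1.2 roof above strap 19.3 [-179.98    0.     80.68] [ 0.4  0.4 -5.1] 78.48048806190491
```

No contact, and the board is at hook x = 1.7. Lowering onto the strap.

```bash
python3 -m handwheel '[[0,0,0.004,0,0,0,0.005],[0,0,0.005,0,0,0,0.005],[0,0,0.004,0,0,0,0.005],[0,0,0.003,0,0,0,0.005],[0,0,0,0,0,0,0.005],[0,0,0,0,0,0,0.005]]' && python3 hk.py && python3 -m handwheel '[[0,0,0.001,0,0,0,0.005],[0,0,0.001,0,0,0,0.005],[0,0,0.001,0,0,0,0.005],[0,0,0,0,0,0,0.005],[0,0,0,0,0,0,0.005]]' && python3 hk.py
```

```text
time: 30.17
tool_pos: [506.2, 304.2, 202.5]
tcp_rot: [-180.0, 0.0, 80.7]
ft_force: [-0.3, -0.3, -4.7]
finger_gap: 10.9
grip_force: 78.4
board in hook 1.6 1.0 roof above strap 2.9 [-1.7996e+02  3.0000e-02  8.0680e+01] [-0.3 -0.3 -4.7] 78.3983302116394
time: 30.58
tool_pos: [506.6, 304.3, 200.0]
tcp_rot: [180.0, 0.0, 80.7]
ft_force: [-0.2, -0.4, -5.1]
finger_gap: 10.9
grip_force: 78.4
board in hook 1.9 1.1 roof above strap 0.4 [180.     0.    80.68] [-0.2 -0.4 -5.1] 78.39691758155823
```

```bash
python3 -m handwheel '[[0,0,0.0007,0,0,0,0.005],[0,0,0.0005,0,0,0,0.005],[0,0,0,0,0,0,0.005],[0,0,0,0,0,0,0.005]]' && python3 hk.py
```

```text
time: 30.92
tool_pos: [506.7, 304.4, 199.2]
tcp_rot: [180.0, -0.0, 80.7]
ft_force: [-1.3, -0.8, -1.2]
finger_gap: 10.7
grip_force: 79.0
board in hook 2.0 1.2 roof above strap -0.4 [ 1.7998e+02 -2.0000e-02  8.0680e+01] [-1.3 -0.8 -1.2] 79.03033375740051
```

The weight has moved onto the strap. I open gently, then rise.

```bash
python3 -m handwheel '[[0,0,0,0,0,0,0.012],[0,0,0,0,0,0,0.014],[0,0,0,0,0,0,0.018],[0,0,0,0,0,0,0.025],[0,0,0,0,0,0,0.035],[0,0,0,0,0,0,0.04],[0,0,0,0,0,0,0.04],[0,0,0,0,0,0,0.04]]' 20 && python3 -m handwheel '[[0,0,-0.005,0,0,0,0.04],[0,0,-0.015,0,0,0,0.04],[0,0,-0.03,0,0,0,0.04],[0,0,-0.035,0,0,0,0.04],[0,0,-0.035,0,0,0,0.04],[0,0,-0.02,0,0,0,0.04],[0,0,0,0,0,0,0.04],[0,0,0,0,0,0,0.04]]' && python3 look.py 12; python3 - <<'E'
from h import *
ims=[]
for n in ["wrist","side","scene"]:
    D=np.load("c_w_12.npz") if n=="wrist" else None
    p,d,X=(D["p"],D["d"],D["X"]) if D else cloud(n)
    ims.append(p)
    X=X.reshape(-1,3); a=np.radians(-9.4); ex=np.array([np.cos(a),np.sin(a)]); ey=np.array([-ex[1],ex[0]])
    L=np.c_[(X[:,:2]-[504.5,303.5])@ex,(X[:,:2]-[504.5,303.5])@ey,X[:,2]]
    for k,b in dict(bar=(-25,35,-80,80,224,250),rim=(-100,100,-80,80,150,175),cover=(-72,-15,-54,54,146,158)).items():
        P=L[(L[:,0]>b[0])&(L[:,0]<b[1])&(L[:,1]>b[2])&(L[:,1]<b[3])&(L[:,2]>b[4])&(L[:,2]<b[5])]
        if len(P)>20: 
            A=np.c_[P[:,:2],np.ones(len(P))]; print(n,k,len(P),rect(P),np.median(P[:,2]).round(1),np.linalg.lstsq(A,P[:,2],rcond=None)[0].round(3))
cv2.imwrite("pics/h2.png",np.hstack([cv2.resize(ims[0],(400,250)),cv2.resize(ims[1][60:260,160:480],(400,250))]))
E
```

```text
time: 31.58
tool_pos: [506.6, 304.3, 198.8]
tcp_rot: [180.0, -0.0, 80.7]
ft_force: [0.5, -1.5, 0.0]
finger_gap: 40.0
grip_force: 0.0
time: 32.25
tool_pos: [507.3, 304.7, 341.2]
tcp_rot: [179.8, -0.1, 80.7]
ft_force: [0.5, 0.5, -0.8]
finger_gap: 40.2
grip_force: 0.0
wrist bar 2318 (array([2.3, 2. ]), array([129.5,  11.8]), 89.95) 239.2 [-1.00000e-02 -3.00000e-03  2.39182e+02]
wrist rim 10564 (array([2.4, 1.4]), array([164.4, 130.7]), 0.15) 153.9 [ 1.20000e-02 -2.00000e-03  1.56814e+02]
wrist cover 4051 (array([-43.4,   0. ]), array([108. ,  56.9]), 89.88) 153.2 [ 4.00000e-03 -0.00000e+00  1.53421e+02]
side bar 101 (array([ 2.1, -0.8]), array([131.6,  12.2]), 89.93) 238.2 [-1.7900e-01  3.9000e-02  2.3788e+02]
side rim 831 (array([ 2.1, -2. ]), array([164.3, 137.8]), -0.23) 155.6 [-6.00000e-03 -2.90000e-02  1.56779e+02]
side cover 205 (array([-42.9,   5. ]), array([98.4, 54.6]), 89.28) 153.1 [ 8.00000e-03 -3.00000e-03  1.53606e+02]
scene bar 316 (array([-0.3,  1.2]), array([132.9,  14.3]), 89.96) 239.3 [-6.85000e-01 -1.30000e-02  2.38133e+02]
scene rim 1621 (array([-0.7,  1.5]), array([166.1, 134.2]), 0.01) 157.1 [-1.1000e-02 -1.1000e-02  1.5878e+02]
scene cover 255 (array([-43.5,  12.8]), array([79.8, 56.9]), -89.51) 154.9 [-4.00000e-03  8.00000e-03  1.54463e+02]
```

View pics/h2.png

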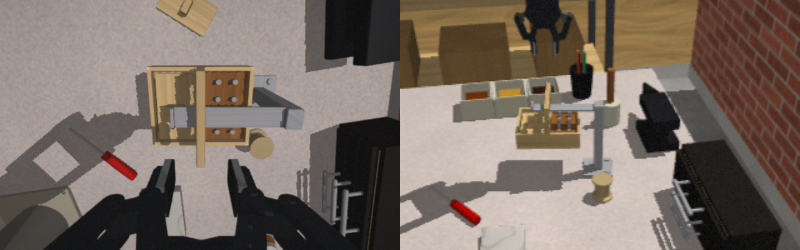

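The caddy hangs on the strap: bar at (200,115) in the left panel, roof at about z = 205, tilt near 0.004 rad, cover top at caddy z = 36. The spool stands in place at (262,143). I let it settle for a second, then hand in.

```bash
python3 -m handwheel '[[0,0,0,0,0,0,0.04],[0,0,0,0,0,0,0.04],[0,0,0,0,0,0,0.04],[0,0,0,0,0,0,0.04],[0,0,0,0,0,0,0.04],[0,0,0,0,0,0,0.04],[0,0,0,0,0,0,0.04],[0,0,0,0,0,0,0.04]]' && python3 -m handwheel '[[0,0,0,0,0,0,0.04],[0,0,0,0,0,0,0.04],[0,0,0,0,0,0,0.04],[0,0,0,0,0,0,0.04],[0,0,0,0,0,0,0.04],[0,0,0,0,0,0,0.04],[0,0,0,0,0,0,0.04],[0,0,0,0,0,0,0.04]]' >/dev/null; python3 -c "
from bench import r
print(r.hand_in())"
```

```text
time: 33.07
tool_pos: [506.5, 304.3, 338.8]
tcp_rot: [180.0, -0.0, 80.7]
ft_force: [0.9, -0.5, 0.8]
finger_gap: 40.2
grip_force: 0.0
the job is handed in; nothing more can be done
None
```

The cover is seated level in the caddy, and the caddy hangs free and level on the hook with the gripper clear; I handed the job in at about 34 s of the 72 s, but the hand-in returned no verdict.

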